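Shake studs from a red shaker over a sorting tray

ROBOT

A 6-joint arm with a two-finger parallel gripper is mounted at the origin on the work surface. World frame = base frame: x ahead of the robot, y to its left, z up, the work surface at z = 0. Lengths are in mm, angles in rad, forces in N, time in s.
With the tool pointing down it reaches from about 250 to 800 mm from the base axis. Payload 8.5 kg.
Tool frame: the origin (TCP) lies midway between the tips of the shut fingers; the grasp point (between the pads) lies 19 mm behind it (arm.tcp_to_grasp is the distance from the TCP to the grasp point, in mm); z points along the fingers, y is the line along which they close (so a half turn about z gives the same grasp; the last joint's range is limited). The gripper opens to 85 mm and grips with 20 to 120 N. Pads are 22 mm wide; open, the fingers measure 114 mm over their backs; the gripper's body (76 mm by 85 mm) begins 54 mm behind the grasp point. The pads swing forward as they close: fully open they stand 13 mm farther back than shut.
Start: joints at [1.233, 0.238, -0.013, 1.319, 0, 1.571], TCP at [173.975, 495.289, 231.276] pointing down, gripper open.
Joint ranges: [-2.66, 2.66], [-1.03, 1.9], [-1.14, 1.46], [-1.82, 2.27], [-1.45, 1.34], [-3.14, 3.14]. Speed limits (rad/s): [2.22, 2.22, 2.79, 3.14, 3.14, 3.14].

INTERFACE

Orientations are given as a unit quaternion [w, x, y, z].
In Python, from cell import arm, optics, order gives the robot as it stands.
- The arm moves only by the shell command python3 -m crank 'ROWS' [FORCE]. ROWS is JSON, a list of rows, each an object of numbers: "x", "y", "z": the shift along the tool's x, y, z in mm; "ax", "ay", "az": the turn, a rotation vector about the tool's x, y, z in rad; "gripper": the opening, from -1 (shut) to 1 (fully open). In form: [{"x": .., "y": .., "z": .., "ax": .., "ay": .., "az": .., "gripper": ..}, ...]. A call has 1 to 8 rows; each row shifts and turns the commanded pose from where the row before left it, along the tool's axes as they then stand; what a row does not reach is not made up. A row lasts 1/8 s, in which the tool goes at most 62.5 mm and 10.7 degrees, less where a joint would pass 70% of its speed; a pose out of reach is approached as far as the arm can. A call is refused whole if a number of a shift passes 62.5 or a number of a turn 0.188, either way. A call with a gripper value outside its range is refused whole. The fingers move at their own pace and stop on an object; FORCE is the grip in N (left out, the last holds). Time passes only in rows, so rows that do not move let the fingers close. It gives the time, the measured TCP pose, the force, the opening and the grip force at its end, in the units of the state.
- arm.sense(): the state, without advancing time (a new reading comes with each control period).
- optics.get_image(name): name is "scene" or "side" or "wrist"; returns the picture (420x560x3 uint8, red, green, blue); there is no depth.
- optics.calibration(name): a dict with "mtx" (3x3 intrinsics, pixels), "cam_to_world" (4x4, takes a point from camera to world coordinates). Camera axes: x right, y down, z forward; pixel columns grow to the right and rows downward; lengths in mm; the calibration is good to about 2 mm. A picture is of the moment at which its call begins: read the wrist's pose just before it. calibration takes no time and is no camera call; for the wrist camera it gives the pose at the moment of the call.
- order.hand_in(): hands the job in; it is judged then, once.
The state is a dict: "clock": time; "qpos": joint angles; "qvel": joint speeds; "effort": joint torques, N m; "eef_pos": TCP position; "ee_rot": TCP orientation; "ft_force": force on the tool from outside, world axes, zero at the start; "wrist_torque": the same for the moment, N m; "width": opening from 0.0 (shut) to 1.0 (fully open); "grasp_force": force on a finger pad.
Only numpy, scipy, OpenCV 4.12 (cv2) and the standard library are available. Lean on these libraries where they do the work, as an engineer would, in place of code of your own. Each camera call takes 0.05 s, during which the arm holds its last target. There are 200 camera calls.

TASK

Take the red shaker by its square knob, tip it over the felt-lined tray and shake out all six brass studs so that they are spread evenly over the tray's two halves: each half must get at least two. Then stand the empty shaker upright on the bench beside the tray and let go; do not disturb the blue shaker.

Things in the scene. Friction and masses are not known exactly. Their poses are not given: they have to be found in the camera images.
- shaker: Red tin, 61 mm (x) by 58 by 50 high, clear lid, 160 g. Origin: underside, below the knob; z up. Square red knob on top, 26 x 26 mm, z = 49 to 99 mm, centred on the origin: grip it there. Open spout at the +x end, 52 mm wide, 20 high, lower lip at x = 34, z = 26. Its floor falls towards the back: spout tipped down 22 to 32 deg, three studs slide out; 40 to 50 deg, the other three. Shake if they stick.
- blue_shaker: Blue, empty shaker of the same shape and size as the red one, with its origin and axes alike (underside, below the knob; z up, spout at +x). It stays where it is.
- tray: Wooden tray lined with grey felt, fixed to the bench, 170 mm (x) by 260 mm (y) outside, walls 6 mm thick and 32 mm high, floor 6 mm thick. A rib 6 mm thick, 24 mm high, runs along its x axis and parts it into two equal halves, +y and -y. Origin: centre of the underside.
- stud0: one of six loose brass studs that start in the red shaker: a plain disc 15 mm across and 11 mm high, 15 g; origin at the centre of one flat face
- stud1: one of six loose brass studs that start in the red shaker: a plain disc 15 mm across and 11 mm high, 15 g; origin at the centre of one flat face
- stud2: one of six loose brass studs that start in the red shaker: a plain disc 15 mm across and 11 mm high, 15 g; origin at the centre of one flat face
- stud3: one of six loose brass studs that start in the red shaker: a plain disc 15 mm across and 11 mm high, 15 g; origin at the centre of one flat face
- stud4: one of six loose brass studs that start in the red shaker: a plain disc 15 mm across and 11 mm high, 15 g; origin at the centre of one flat face
- stud5: one of six loose brass studs that start in the red shaker: a plain disc 15 mm across and 11 mm high, 15 g; origin at the centre of one flat face
There are look-alikes about, which are no part of the job. What is meant by the shaker is not green, and is the smaller of those in its own colour.

How it is judged (in metres and radians):
On the way, in this order (a step that is already met when the one before it is completed fails the run):
1. the red shaker is held tipped above the tray (height (world z) of shaker above 0.04 m and angle between shaker's own z axis and vertical above 0.4 rad and horizontal distance between shaker and tray below 0.22 m), for 0.1 s.
2. all six studs have come out into the tray while the shaker is still up (x of stud0 in the frame of tray between -0.082 and 0.082 m and y of stud0 in the frame of tray between -0.127 and 0.127 m and z of each of stud0, stud1, stud2, stud3, stud4, stud5 in the frame of tray below 0.035 m and x of stud1 in the frame of tray between -0.082 and 0.082 m and y of stud1 in the frame of tray between -0.127 and 0.127 m and x of stud2 in the frame of tray between -0.082 and 0.082 m and y of stud2 in the frame of tray between -0.127 and 0.127 m and x of stud3 in the frame of tray between -0.082 and 0.082 m and y of stud3 in the frame of tray between -0.127 and 0.127 m and x of stud4 in the frame of tray between -0.082 and 0.082 m and y of stud4 in the frame of tray between -0.127 and 0.127 m and x of stud5 in the frame of tray between -0.082 and 0.082 m and y of stud5 in the frame of tray between -0.127 and 0.127 m and height (world z) of shaker above 0.03 m), for 0.1 s.
At the end, for the whole second after the job is handed in: All six studs lie at rest within the tray's walls, at least two on each side of the middle rib; the red shaker stands upright (within 10 degrees) and at rest on the bench itself (within 4 mm), outside the tray, at least 100 mm from its centre; the blue shaker stands where it stood (within 20 mm) (x of stud0 in the frame of tray between -0.082 and 0.082 m and y of stud0 in the frame of tray between -0.127 and 0.127 m and z of each of stud0, stud1, stud2, stud3, stud4, stud5 in the frame of tray below 0.035 m and x of stud1 in the frame of tray between -0.082 and 0.082 m and y of stud1 in the frame of tray between -0.127 and 0.127 m and x of stud2 in the frame of tray between -0.082 and 0.082 m and y of stud2 in the frame of tray between -0.127 and 0.127 m and x of stud3 in the frame of tray between -0.082 and 0.082 m and y of stud3 in the frame of tray between -0.127 and 0.127 m and x of stud4 in the frame of tray between -0.082 and 0.082 m and y of stud4 in the frame of tray between -0.127 and 0.127 m and x of stud5 in the frame of tray between -0.082 and 0.082 m and y of stud5 in the frame of tray between -0.127 and 0.127 m and y of any of stud0, stud1, stud2, stud3, stud4 in the frame of tray below 0 m and y of any of stud0, stud1, stud2, stud3, stud5 in the frame of tray below 0 m and y of any of stud0, stud1, stud2, stud4, stud5 in the frame of tray below 0 m and y of any of stud0, stud1, stud3, stud4, stud5 in the frame of tray below 0 m and y of any of stud0, stud2, stud3, stud4, stud5 in the frame of tray below 0 m and y of any of stud1, stud2, stud3, stud4, stud5 in the frame of tray below 0 m and y of any of stud0, stud1, stud2, stud3, stud4 in the frame of tray above 0 m and y of any of stud0, stud1, stud2, stud3, stud5 in the frame of tray above 0 m and y of any of stud0, stud1, stud2, stud4, stud5 in the frame of tray above 0 m and y of any of stud0, stud1, stud3, stud4, stud5 in the frame of tray above 0 m and y of any of stud0, stud2, stud3, stud4, stud5 in the frame of tray above 0 m and y of any of stud1, stud2, stud3, stud4, stud5 in the frame of tray above 0 m and angle between shaker's own z axis and vertical below 0.17 rad and height (world z) of shaker below 0.004 m and horizontal distance between shaker and tray above 0.1 m and linear speed of shaker below 0.03 m/s and linear speed of each of stud0, stud1, stud2, stud3, stud4, stud5 below 0.05 m/s); the robot touches nothing.
It fails at once if the blue shaker is pushed more than 20 mm or tipped (distance of blue_shaker from where it was at the start of the episode above 0.02 m or angle between blue_shaker's own z axis and vertical above 0.3 rad).
It also fails if it takes over 54 s, if anything falls off the work surface, if the arm or the gripper's body presses on something with over 40 N, if the wrist force passes 120 N, or if a joint passes its speed limit or range.

## Working session

There is one attempt and no reset: what is moved stays moved. The work goes in short steps, Python scripts to look and compute and a shell command to move; the robot and the scene stay as the last step left them, time stands still between calls to the robot, and variables do not carry over. Pictures are saved under pics/ and viewed, at most 10 in all, crops included, and the job is handed in when it is done.

```bash
mkdir -p pics; python3 - <<'E'
from cell import arm, optics, order
import cv2, numpy as np
s=arm.sense();print(s['clock'],s['eef_pos'],s['ee_rot'],s['width'])
a=optics.get_image("scene");b=optics.get_image("side")
cv2.imwrite("pics/a.png",a[:,:,::-1]);cv2.imwrite("pics/b.png",b[:,:,::-1])
for n in("scene","side"):
    c=optics.calibration(n);print(n,np.round(c["mtx"],1).tolist(),np.round(c["cam_to_world"],3).tolist())
E
```

```text
0.0 [173.86572452 494.92374538 230.69789969] [-1.14327269e-04  1.68110541e-01  9.85767899e-01 -6.94434479e-04] 1.003145021116325
scene [[384.8, 0.0, 278.9], [0.0, 384.8, 210.8], [0.0, 0.0, 1.0]] [[-0.161, 0.508, -0.846, 1159.611], [0.987, 0.087, -0.136, 97.703], [0.004, -0.857, -0.516, 461.2], [0.0, 0.0, 0.0, 1.0]]
side [[380.3, 0.0, 280.4], [0.0, 380.3, 210.0], [0.0, 0.0, 1.0]] [[0.962, -0.182, 0.205, 312.074], [-0.274, -0.675, 0.685, -650.224], [0.014, -0.715, -0.699, 720.53], [0.0, 0.0, 0.0, 1.0]]
```

View pics/a.png

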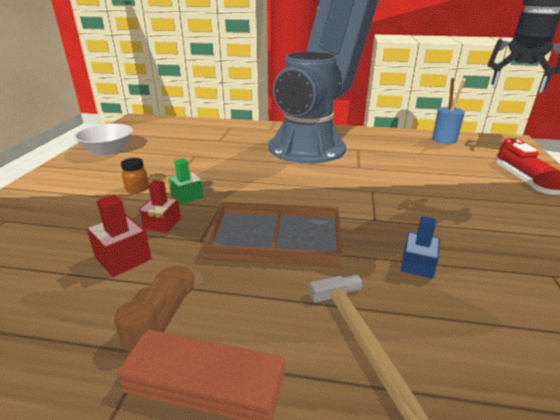

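View pics/b.png

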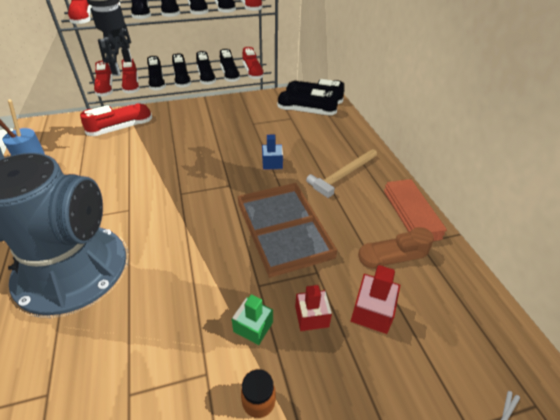

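Candidates: large red (scene 119,240 / side 377,302), small red (scene 160,208 / side 313,310) and green (scene 185,184 / side 253,320). The small red one fits, being the smaller of the two red ones. I'll confirm it in a crop.

```bash
python3 - <<'E'
import cv2, numpy as np
a=cv2.imread("pics/a.png");b=cv2.imread("pics/b.png")
f=lambda i,x,y,w:cv2.resize(i[y:y+w,x:x+w],(400,400),interpolation=cv2.INTER_CUBIC)
cv2.imwrite("pics/c.png",np.hstack([f(a,130,170,64),f(b,280,270,64)]))
cv2.imwrite("pics/d.png",np.hstack([cv2.resize(a[190:280,195:355],(480,270)),cv2.resize(b[180:280,230:340],(297,270))]))
E
```

```text
(no output)
```

View pics/c.png

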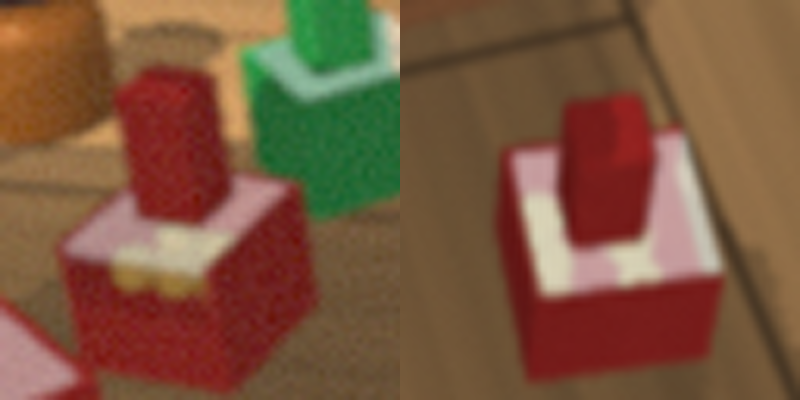

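View pics/d.png

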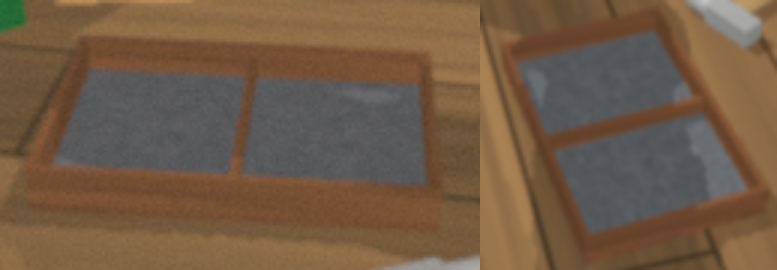

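The crop confirms the small red tin: brass studs show through its clear lid and in the spout on the face at scene (152,214). Now I'll cast rays for the corners of the lid, knob and tray.

```bash
cat > h.py <<'E'
import numpy as np
from cell import arm, optics
def ray(n,p,z):
    c=optics.calibration(n);T=np.array(c["cam_to_world"]);d=T[:3,:3]@np.linalg.solve(np.array(c["mtx"]),[p[0],p[1],1])
    return (T[:3,3]+d*(z-T[2,3])/d[2])[:2]
E
python3 - <<'E'
from h import *
np.set_printoptions(precision=0,suppress=True)
A=lambda p:(130+p[0]/6.25,170+p[1]/6.25)
B=lambda p:(280+(p[0]-400)/6.25,270+p[1]/6.25)
def out(t,n,P,z):
    R=np.array([ray(n,p,z) for p in P]);print(t,n,R.tolist() if 0 else R.round(0).tolist(),'mean',R.mean(0),'angs',[round(float(np.degrees(np.arctan2(*(R[(i+1)%len(R)]-R[i])[::-1])))) for i in range(len(R))],[round(float(np.linalg.norm(R[(i+1)%len(R)]-R[i]))) for i in range(len(R))])
out('lid','scene',[A(p) for p in[(62,250),(207,275),(300,185)]],50)
out('lid','side',[B(p) for p in[(505,150),(680,130),(720,275),(540,297)]],50)
out('knobtop','scene',[A(p) for p in[(118,90),(150,66),(213,75),(190,102)]],99)
out('knobtop','side',[B(p) for p in[(565,98),(640,93),(655,145),(572,155)]],99)
out('tray','scene',[(222.3,202.7),(338.3,207.3),(341.7,253.3),(204.3,248.3)],32)
out('tray','side',[(241.1,196.7),(296.7,184.4),(336.3,250.4),(270.7,268.9)],32)
import cv2
for n,f in(("scene","a"),("side","b")):
    im=cv2.imread(f"pics/{f}.png");h=cv2.cvtColor(im,cv2.COLOR_BGR2HSV)
    m=cv2.inRange(h,(105,120,30),(125,255,255));k,l,st,ce=cv2.connectedComponentsWithStats(m)
    for i in range(1,k):
        if st[i,4]>250: print(n,'blue',st[i],ce[i],ray(n,ce[i],35))
    m=cv2.inRange(h,(0,170,40),(5,255,255))|cv2.inRange(h,(172,150,40),(180,255,255));k,l,st,ce=cv2.connectedComponentsWithStats(m)
    for i in range(1,k):
        if st[i,4]>250 and st[i,1]>150: print(n,'red',st[i],ce[i],ray(n,ce[i],35))
E
```

```text
lid scene [[530.0, -295.0], [537.0, -241.0], [475.0, -234.0]] mean [ 514. -257.] angs [83, 174, -48] [54, 62, 82]
lid side [[474.0, -240.0], [532.0, -248.0], [525.0, -302.0], [468.0, -294.0]] mean [ 500. -271.] angs [-8, -97, 172, 84] [59, 54, 58, 54]
knobtop scene [[507.0, -278.0], [488.0, -275.0], [491.0, -252.0], [511.0, -251.0]] mean [ 499. -264.] angs [172, 83, 2, -99] [19, 24, 20, 27]
knobtop side [[486.0, -257.0], [509.0, -261.0], [507.0, -280.0], [481.0, -277.0]] mean [ 496. -269.] angs [-11, -96, 173, 77] [24, 19, 26, 21]
tray scene [[442.0, -146.0], [419.0, 111.0], [585.0, 122.0], [612.0, -130.0]] mean [514. -11.] angs [95, 4, -84, -175] [258, 167, 254, 171]
tray side [[426.0, 101.0], [586.0, 111.0], [604.0, -140.0], [442.0, -151.0]] mean [514. -20.] angs [4, -86, -176, 93] [160, 251, 162, 252]
scene blue [417 217  18  30 390] [425. 231.] [489. 284.]
scene blue [401 249  37  29 639] [419. 264.] [598. 255.]
scene red [148 181  18  24 325] [157. 192.] [ 426. -307.]
scene red [ 97 195  31  41 840] [112. 215.] [ 535. -358.]
scene red [  87  201   93   76 2235] [133. 243.] [ 624. -266.]
side blue [  3 130  40  24 595] [ 23. 143.] [-176.  515.]
side red [370 265  25  35 553] [382. 282.] [ 665. -250.]
side red [306 285  14  24 295] [312. 296.] [ 507. -244.]
side red [295 295  36  36 451] [312. 320.] [ 487. -297.]
side red [351 301  46  33 645] [372. 319.] [ 604. -327.]
```

Small red shaker: origin about (498,-267), spout direction about -7°. Edges of 61 and 54–58 match the stated size. The tray centre is about (514,-16), yaw about +4.5°, and its edges of about 165 x 254 fit the given size. I'll grip across the knob's ±x faces. First I turn the tool, then travel above the shaker.

```bash
python3 -m crank '[{"az":0.17},{"az":0.17},{"az":0.17},{"az":0.17},{"az":0.17},{"az":0.17},{"az":0.17},{"az":0.166}]' 
python3 -m crank '[{"x":-48,"y":27.6},{"x":-48,"y":27.6},{"x":-48,"y":27.6},{"x":-48,"y":27.6},{"x":-48,"y":27.6},{"x":-48,"y":27.6},{"x":-48,"y":27.6},{"x":-48,"y":27.6}]'
python3 - <<'E'
from h import *
print([ray("side",(254,300),99),ray("scene",(182,163),99),ray("scene",(113,202),120), arm.sense()['qpos']])
E
```

```text
[array([ 380.30832054, -261.05822519]), array([ 392.88114494, -251.26214857]), array([ 619.56439757, -288.43018581]), array([ 1.23299100e+00,  2.38742490e-01, -1.41598885e-02,  1.31918332e+00,
       -2.41180588e-05,  1.57081595e+00])]invalid input at $[0]: expected keys x, y, z, ax, ay, az, gripper
invalid input at $[0]: expected keys x, y, z, ax, ay, az, gripper
```

```bash
python3 -m crank '[{"x":0,"y":0,"z":0,"ax":0,"ay":0,"az":0.17,"gripper":1},{"x":0,"y":0,"z":0,"ax":0,"ay":0,"az":0.17,"gripper":1},{"x":0,"y":0,"z":0,"ax":0,"ay":0,"az":0.17,"gripper":1},{"x":0,"y":0,"z":0,"ax":0,"ay":0,"az":0.17,"gripper":1},{"x":0,"y":0,"z":0,"ax":0,"ay":0,"az":0.17,"gripper":1},{"x":0,"y":0,"z":0,"ax":0,"ay":0,"az":0.17,"gripper":1},{"x":0,"y":0,"z":0,"ax":0,"ay":0,"az":0.17,"gripper":1},{"x":0,"y":0,"z":0,"ax":0,"ay":0,"az":0.166,"gripper":1}]' 
python3 -m crank '[{"x":-48,"y":27.6,"z":0,"ax":0,"ay":0,"az":0,"gripper":1},{"x":-48,"y":27.6,"z":0,"ax":0,"ay":0,"az":0,"gripper":1},{"x":-48,"y":27.6,"z":0,"ax":0,"ay":0,"az":0,"gripper":1},{"x":-48,"y":27.6,"z":0,"ax":0,"ay":0,"az":0,"gripper":1},{"x":-48,"y":27.6,"z":0,"ax":0,"ay":0,"az":0,"gripper":1},{"x":-48,"y":27.6,"z":0,"ax":0,"ay":0,"az":0,"gripper":1},{"x":-48,"y":27.6,"z":0,"ax":0,"ay":0,"az":0,"gripper":1},{"x":-48,"y":27.6,"z":0,"ax":0,"ay":0,"az":0,"gripper":1}]'
cat > st.py <<'E'
from h import *
from scipy.spatial.transform import Rotation as R
import sys
def goto(t=None):
    s=arm.sense();q=s['ee_rot'];M=R.from_quat([q[1],q[2],q[3],q[0]]).as_matrix()
    print('t',s['clock'],'tcp',np.round(s['eef_pos'],1),'yaw_y',round(float(np.degrees(np.arctan2(M[1,1],M[0,1]))),1),'toolz',M[:,2].round(3),'q',np.round(s['qpos'],2),'F',np.round(s['ft_force'],1),'w',round(s['width'],3),s['grasp_force'])
    if t: print('shift in tool axes',(M.T@(np.array(t)-s['eef_pos'])).round(1))
goto([float(v) for v in sys.argv[1:4]] if len(sys.argv)>3 else None)
E
python3 st.py 498 -267 231
```

```text
clock: 1.1
eef_pos: [173.9, 495.1, 230.9]
ee_rot: [0.0, 0.751, 0.66, -0.0]
ft_force: [0.8, 0.2, 0.2]
width: 0.999
grasp_force: 0.0
clock: 2.1
eef_pos: [346.2, 85.4, 231.3]
ee_rot: [0.0, 0.749, 0.662, 0.0]
ft_force: [1.3, 0.7, 0.3]
width: 0.996
grasp_force: 0.0
t 2.1 tcp [346.2  85.4 231.3] yaw_y -7.0 toolz [ 0.  0. -1.] q [ 0.24 -0.05 -0.34  1.28 -0.    1.94] F [1.3 0.7 0.3] w 0.996 0.0
shift in tool axes [-331.1  193.8    0.4]
```

```bash
python3 -m crank '[{"x":-47,"y":27.7,"z":0,"ax":0,"ay":0,"az":0,"gripper":1},{"x":-47,"y":27.7,"z":0,"ax":0,"ay":0,"az":0,"gripper":1},{"x":-47,"y":27.7,"z":0,"ax":0,"ay":0,"az":0,"gripper":1},{"x":-47,"y":27.7,"z":0,"ax":0,"ay":0,"az":0,"gripper":1},{"x":-47,"y":27.7,"z":0,"ax":0,"ay":0,"az":0,"gripper":1},{"x":-48,"y":27.7,"z":0,"ax":0,"ay":0,"az":0,"gripper":1},{"x":-48,"y":27.6,"z":0,"ax":0,"ay":0,"az":0,"gripper":1},{"x":0,"y":0,"z":0,"ax":0,"ay":0,"az":0,"gripper":1}]'
python3 st.py 498 -267 74
python3 - <<'E'
from h import *
import cv2
w=optics.get_image("wrist");cv2.imwrite("pics/w.png",w[:,:,::-1])
E
```

```text
clock: 3.1
eef_pos: [498.5, -268.3, 229.8]
ee_rot: [-0.0, 0.75, 0.661, -0.0]
ft_force: [0.5, 0.7, -0.3]
width: 0.998
grasp_force: 0.0
t 3.1 tcp [ 498.5 -268.3  229.8] yaw_y -7.2 toolz [-0.001  0.    -1.   ] q [-0.49  0.31  0.08  1.35 -0.    1.2 ] F [ 0.5  0.7 -0.3] w 0.998 0.0
shift in tool axes [  1.2  -0.4 155.8]
```

View pics/w.png

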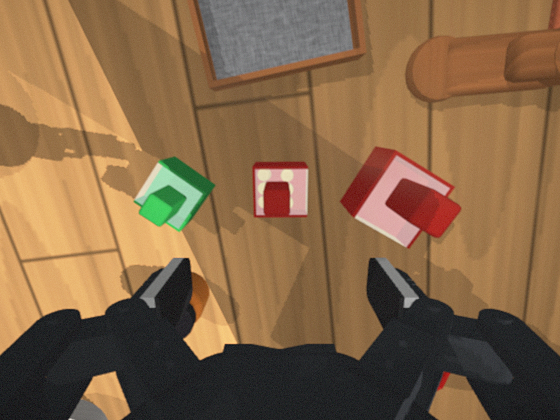

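The wrist view shows the small red shaker at (280,190), with green at (173,193) and large red at (400,198). I'll enlarge the crop to check which way the spout points.

```bash
python3 - <<'E'
from h import *
import cv2
w=cv2.imread("pics/w.png");cv2.imwrite("pics/w2.png",cv2.resize(w[150:230,240:320],(560,560),interpolation=cv2.INTER_CUBIC))
T=np.array(optics.calibration("wrist")["cam_to_world"]);print(T.round(2).tolist())
for p in [(253,163),(308,163),(308,217),(253,217)]: print(p,ray("wrist",p,50).round(1))
h=cv2.cvtColor(w,cv2.COLOR_BGR2HSV);m=(cv2.inRange(h,(0,150,40),(6,255,255))|cv2.inRange(h,(170,150,40),(180,255,255)))
m[:,:240]=0;m[:,320:]=0;m[:150]=0;m[230:]=0
k,l,st,ce=cv2.connectedComponentsWithStats(m);print(st[1:],ce[1:])
E
```

```text
[[0.99, -0.12, -0.04, 505.78], [-0.12, -0.96, -0.27, -199.23], [-0.0, 0.27, -0.96, 372.63], [0.0, 0.0, 0.0, 1.0]]
(253, 163) [ 472.4 -231.2]
(308, 163) [ 531.8 -238.6]
(308, 217) [ 525.8 -299.7]
(253, 217) [ 463.3 -291.9]
[[ 252  162   56   56 1312]] [[275.95503049 190.63338415]]
```

View pics/w2.png

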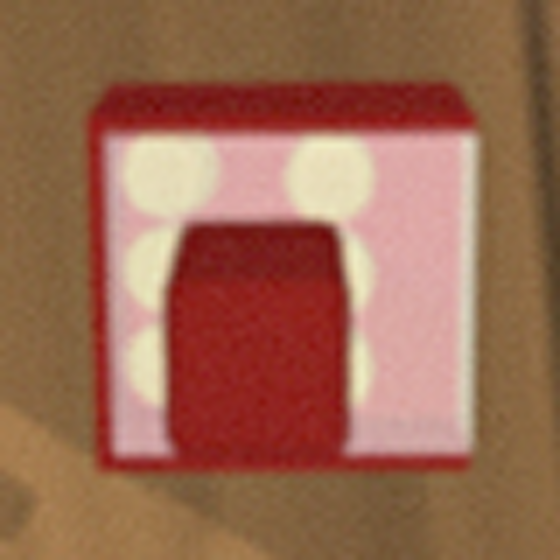

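The six studs lie in two rows of three, nearer the -x end, and the open end is on the right (+x), as expected.

```bash
python3 - <<'E'
from h import *
R=np.array([ray("wrist",p,50) for p in [(254.3,168.5),(307.5,168.5),(307.5,216),(254.3,216)]]);print(R.round(1),R.mean(0))
K=np.array([ray("wrist",(240+x/7,150+y/7),99) for x,y in [(168,277),(346,277),(346,450),(168,450)]]);print(K.round(1),K.mean(0))
E
python3 st.py 496 -266 74
```

```text
[[ 473.  -237.3]
 [ 530.7 -244.5]
 [ 525.4 -298.4]
 [ 465.  -290.9]] [ 498.50258984 -267.77848564]
[[ 484.1 -252.3]
 [ 508.  -255.3]
 [ 505.2 -279.5]
 [ 480.8 -276.4]] [ 494.52183545 -265.88289052]
t 3.15 tcp [ 497.6 -266.5  230.1] yaw_y -7.2 toolz [-0.002  0.001 -1.   ] q [-0.49  0.31  0.08  1.35 -0.    1.2 ] F [0.5 1.1 0. ] w 1.0 0.0
shift in tool axes [  0.2  -1.4 156.1]
```

```bash
python3 -m crank '[{"x":0,"y":-2.5,"z":35,"ax":0,"ay":0,"az":0,"gripper":1},{"x":0,"y":0,"z":40,"ax":0,"ay":0,"az":0,"gripper":1},{"x":0,"y":0,"z":40,"ax":0,"ay":0,"az":0,"gripper":1},{"x":0,"y":0,"z":35,"ax":0,"ay":0,"az":0,"gripper":1},{"x":0,"y":0,"z":20,"ax":0,"ay":0,"az":0,"gripper":1},{"x":0,"y":0,"z":0,"ax":0,"ay":0,"az":0,"gripper":1}]'
python3 -m crank '[{"x":0,"y":0,"z":0,"ax":0,"ay":0,"az":0,"gripper":-1},{"x":0,"y":0,"z":0,"ax":0,"ay":0,"az":0,"gripper":-1},{"x":0,"y":0,"z":0,"ax":0,"ay":0,"az":0,"gripper":-1},{"x":0,"y":0,"z":0,"ax":0,"ay":0,"az":0,"gripper":-1},{"x":0,"y":0,"z":0,"ax":0,"ay":0,"az":0,"gripper":-1},{"x":0,"y":0,"z":0,"ax":0,"ay":0,"az":0,"gripper":-1}]' 80; python3 st.py
```

```text
clock: 3.9
eef_pos: [493.8, -263.3, 60.3]
ee_rot: [-0.002, 0.749, 0.663, -0.001]
ft_force: [0.0, -0.3, 1.4]
width: 1.001
grasp_force: 0.0
clock: 4.65
eef_pos: [495.6, -265.1, 62.1]
ee_rot: [0.001, 0.749, 0.662, 0.0]
ft_force: [-0.6, 0.7, 6.3]
width: 0.296
grasp_force: 78.2
t 4.65 tcp [ 495.6 -265.1   62.1] yaw_y -7.1 toolz [ 0.001 -0.001 -1.   ] q [-0.49  0.41 -0.22  0.94  0.    1.2 ] F [-0.6  0.7  6.3] w 0.296 78.19529414176941
```

```bash
python3 -m crank '[{"x":0,"y":0,"z":-10,"ax":0,"ay":0,"az":0,"gripper":-1},{"x":0,"y":0,"z":-20,"ax":0,"ay":0,"az":0,"gripper":-1},{"x":0,"y":0,"z":-20,"ax":0,"ay":0,"az":0,"gripper":-1},{"x":0,"y":0,"z":-10,"ax":0,"ay":0,"az":0,"gripper":-1},{"x":15,"y":-3.3,"z":0,"ax":0,"ay":0,"az":0,"gripper":-1},{"x":28,"y":-5.5,"z":0,"ax":0,"ay":0,"az":0,"gripper":-1},{"x":32,"y":-6.3,"z":0,"ax":0,"ay":0,"az":0,"gripper":-1},{"x":32,"y":-6.3,"z":0,"ax":0,"ay":0,"az":0,"gripper":-1}]'
python3 -m crank '[{"x":32,"y":-6.3,"z":0,"ax":0,"ay":0,"az":0,"gripper":-1},{"x":27,"y":-5,"z":0,"ax":0,"ay":0,"az":0,"gripper":-1},{"x":15,"y":-3,"z":0,"ax":0,"ay":0,"az":0,"gripper":-1},{"x":5,"y":-1,"z":7,"ax":0,"ay":0,"az":0,"gripper":-1},{"x":0,"y":0,"z":7,"ax":0,"ay":0,"az":0,"gripper":-1},{"x":0,"y":0,"z":0,"ax":0,"ay":0,"az":0,"gripper":-1}]'
python3 st.py 482 -76 106
python3 - <<'E'
from h import *
import cv2
cv2.imwrite("pics/e.png",np.hstack([cv2.resize(optics.get_image(n)[y:y+150,x:x+200,::-1],(400,300)) for n,x,y in(("scene",170,140),("side",180,160))]))
E
```

```text
clock: 5.65
eef_pos: [486.0, -154.1, 120.4]
ee_rot: [-0.001, 0.749, 0.662, -0.0]
ft_force: [-0.3, 0.7, -2.1]
width: 0.297
grasp_force: 78.9
clock: 6.4
eef_pos: [481.1, -76.3, 106.4]
ee_rot: [-0.001, 0.749, 0.662, -0.001]
ft_force: [0.4, -1.1, -2.6]
width: 0.295
grasp_force: 78.7
t 6.4 tcp [481.1 -76.3 106.4] yaw_y -7.1 toolz [-0.002 -0.    -1.   ] q [-0.16  0.25 -0.33  0.99 -0.    1.54] F [ 0.4 -1.1 -2.6] w 0.295 78.73383522033691
shift in tool axes [0.4 0.8 0.4]
```

View pics/e.png

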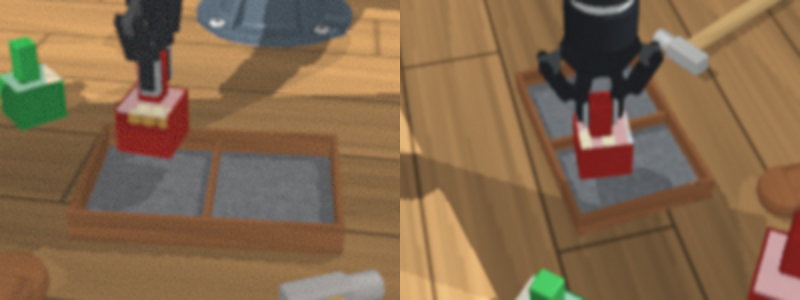

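The shaker is held level over the -y half (crop at (150,120)), with the gold studs showing in the spout. Now I tip it to about 27°.

```bash
python3 -m crank '[{"x":0,"y":0,"z":0,"ax":0.1,"ay":0,"az":0,"gripper":-1},{"x":0,"y":0,"z":0,"ax":0.13,"ay":0,"az":0,"gripper":-1},{"x":0,"y":0,"z":0,"ax":0.13,"ay":0,"az":0,"gripper":-1},{"x":0,"y":0,"z":0,"ax":0.1,"ay":0,"az":0,"gripper":-1},{"x":0,"y":0,"z":0,"ax":0,"ay":0,"az":0,"gripper":-1},{"x":0,"y":0,"z":0,"ax":0,"ay":0,"az":0,"gripper":-1},{"x":0,"y":0,"z":0,"ax":0,"ay":0,"az":0,"gripper":-1},{"x":0,"y":0,"z":0,"ax":0,"ay":0,"az":0,"gripper":-1}]'
python3 st.py 482 -76 106
cat > studs.py <<'E'
from h import *
import cv2
# brass blobs in scene/side, ray-cast to tray-floor stud height, shown in the tray frame
c,s=np.cos(.078),np.sin(.078)
for n in("scene","side"):
    im=optics.get_image(n)[:,:,::-1].copy();cv2.imwrite(f"pics/last_{n}.png",im);h=cv2.cvtColor(im,cv2.COLOR_BGR2HSV)
    m=cv2.inRange(h,(18,70,90),(38,255,255))
    k,l,st,ce=cv2.connectedComponentsWithStats(m)
    for i in range(1,k):
        d=ray(n,ce[i],13)-[514,-16];t=np.array([c*d[0]+s*d[1],-s*d[0]+c*d[1]])
        if st[i,4]>5 and abs(t[0])<95 and abs(t[1])<140: print(n,ce[i].round(0),st[i,4],'tray',t.round(0))
E
python3 studs.py
python3 - <<'E'
import cv2,numpy as np
f=lambda n,x,y:cv2.resize(cv2.imread(f"pics/last_{n}.png")[y:y+150,x:x+200],(400,300))
cv2.imwrite("pics/f.png",np.hstack([f("scene",170,140),f("side",180,160)]))
E
```

```text
clock: 7.5
eef_pos: [481.5, -75.8, 108.3]
ee_rot: [-0.17, 0.73, 0.645, -0.15]
ft_force: [-0.4, -0.6, -3.0]
width: 0.293
grasp_force: 80.0
t 7.5 tcp [481.5 -75.8 108.3] yaw_y -7.1 toolz [-0.439  0.054 -0.897] q [-0.15  0.6   0.12  1.55 -0.01  1.55] F [-0.4 -0.6 -3. ] w 0.293 79.96014475822449
shift in tool axes [-0.1  1.5  1.8]
scene [243. 228.] 131 tray [-11. -67.]
side [291. 248.] 70 tray [-11. -73.]
```

View pics/f.png

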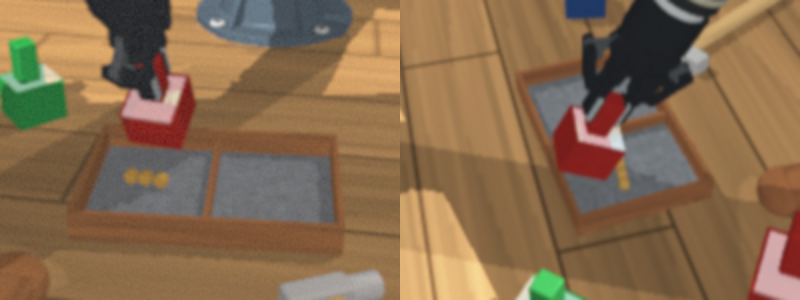

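Three studs lie in the -y half: scene blob at (243,228), tray (-11,-67), area 131 px for three discs. The other three are still in the back of the tin. I'll level it, move over the rib, and tip it to about 45°.

```bash
python3 -m crank '[{"x":0,"y":0,"z":0,"ax":-0.1,"ay":0,"az":0,"gripper":-1},{"x":0,"y":0,"z":0,"ax":-0.13,"ay":0,"az":0,"gripper":-1},{"x":0,"y":0,"z":0,"ax":-0.13,"ay":0,"az":0,"gripper":-1},{"x":0,"y":0,"z":0,"ax":-0.1,"ay":0,"az":0,"gripper":-1},{"x":15,"y":-1.5,"z":0,"ax":0,"ay":0,"az":0,"gripper":-1},{"x":25,"y":-2.5,"z":0,"ax":0,"ay":0,"az":0,"gripper":-1},{"x":30,"y":-3,"z":0,"ax":0,"ay":0,"az":0,"gripper":-1},{"x":30,"y":-3,"z":0,"ax":0,"ay":0,"az":0,"gripper":-1}]'
python3 -m crank '[{"x":18,"y":-2,"z":0,"ax":0,"ay":0,"az":0,"gripper":-1},{"x":7,"y":-1,"z":0,"ax":0,"ay":0,"az":0,"gripper":-1},{"x":0,"y":0,"z":0,"ax":0,"ay":0,"az":0,"gripper":-1}]'
python3 st.py 484 50 106
```

```text
clock: 8.6
eef_pos: [484.3, 26.3, 107.3]
ee_rot: [-0.001, 0.749, 0.662, -0.001]
ft_force: [0.7, 0.5, -2.9]
width: 0.294
grasp_force: 80.1
clock: 8.98
eef_pos: [484.1, 50.0, 107.2]
ee_rot: [-0.0, 0.749, 0.663, -0.0]
ft_force: [-0.7, -0.4, -2.6]
width: 0.294
grasp_force: 80.1
t 8.975 tcp [484.1  50.  107.2] yaw_y -7.0 toolz [-0.001 -0.    -1.   ] q [ 0.1   0.25 -0.33  0.99 -0.    1.8 ] F [-0.7 -0.4 -2.6] w 0.294 80.07763624191284
shift in tool axes [-0.  -0.1  1.2]
```

```bash
python3 -m crank '[{"x":0,"y":0,"z":0,"ax":0.12,"ay":0,"az":0,"gripper":-1},{"x":0,"y":0,"z":0,"ax":0.16,"ay":0,"az":0,"gripper":-1},{"x":0,"y":0,"z":0,"ax":0.16,"ay":0,"az":0,"gripper":-1},{"x":0,"y":0,"z":0,"ax":0.16,"ay":0,"az":0,"gripper":-1},{"x":0,"y":0,"z":0,"ax":0.12,"ay":0,"az":0,"gripper":-1},{"x":0,"y":0,"z":0,"ax":0.07,"ay":0,"az":0,"gripper":-1},{"x":0,"y":0,"z":0,"ax":0,"ay":0,"az":0,"gripper":-1},{"x":0,"y":0,"z":0,"ax":0,"ay":0,"az":0,"gripper":-1}]'
python3 -m crank '[{"x":0,"y":0,"z":0,"ax":0,"ay":0,"az":0,"gripper":-1},{"x":0,"y":0,"z":0,"ax":0,"ay":0,"az":0,"gripper":-1}]'
python3 st.py; python3 studs.py
```

```text
clock: 9.98
eef_pos: [484.2, 49.4, 107.4]
ee_rot: [-0.288, 0.692, 0.611, -0.254]
ft_force: [0.5, 0.1, -1.3]
width: 0.295
grasp_force: 80.2
clock: 10.22
eef_pos: [484.1, 49.9, 108.3]
ee_rot: [-0.288, 0.692, 0.612, -0.254]
ft_force: [0.2, -0.1, -2.1]
width: 0.292
grasp_force: 80.2
t 10.225 tcp [484.1  49.9 108.3] yaw_y -7.0 toolz [-0.703  0.087 -0.705] q [0.03 0.85 0.4  1.9  0.11 1.68] F [ 0.2 -0.1 -2.1] w 0.292 80.20867109298706
scene [243. 228.] 122 tray [-12. -67.]
scene [298. 243.] 138 tray [30. 50.]
side [288. 211.] 74 tray [29. 47.]
side [291. 246.] 87 tray [-10. -68.]
```

Both halves show brass blobs of similar size: (243,228) has 122 px and (298,243) has 138 px. I'll level the tin, carry it back to its clear original spot, and check the count before setting it down.

```bash
python3 -m crank '[{"x":0,"y":0,"z":0,"ax":-0.15,"ay":0,"az":0,"gripper":-1},{"x":0,"y":0,"z":0,"ax":-0.17,"ay":0,"az":0,"gripper":-1},{"x":0,"y":0,"z":0,"ax":-0.17,"ay":0,"az":0,"gripper":-1},{"x":0,"y":0,"z":0,"ax":-0.17,"ay":0,"az":0,"gripper":-1},{"x":0,"y":0,"z":0,"ax":-0.13,"ay":0,"az":0,"gripper":-1},{"x":-20,"y":3,"z":-10,"ax":0,"ay":0,"az":0,"gripper":-1},{"x":-40,"y":6.5,"z":-5,"ax":0,"ay":0,"az":0,"gripper":-1},{"x":-45,"y":7.3,"z":0,"ax":0,"ay":0,"az":0,"gripper":-1}]'
python3 -m crank '[{"x":-45,"y":7.3,"z":0,"ax":0,"ay":0,"az":0,"gripper":-1},{"x":-45,"y":7.3,"z":0,"ax":0,"ay":0,"az":0,"gripper":-1},{"x":-45,"y":7.3,"z":0,"ax":0,"ay":0,"az":0,"gripper":-1},{"x":-40,"y":6.3,"z":0,"ax":0,"ay":0,"az":0,"gripper":-1},{"x":-23,"y":3.7,"z":0,"ax":0,"ay":0,"az":0,"gripper":-1},{"x":-8,"y":1.3,"z":0,"ax":0,"ay":0,"az":0,"gripper":-1},{"x":0,"y":0,"z":0,"ax":0,"ay":0,"az":0,"gripper":-1}]'
python3 st.py 495.6 -265.1 61; python3 studs.py
python3 - <<'E'
import cv2,numpy as np
f=lambda n,x,y,w,h,W,H:cv2.resize(cv2.imread(f"pics/last_{n}.png")[y:y+h,x:x+w],(W,H),interpolation=cv2.INTER_CUBIC)
cv2.imwrite("pics/g.png",np.vstack([f("scene",130,150,230,120,800,417),f("side",230,180,120,100,216,180).repeat(1,0) if 0 else cv2.copyMakeBorder(f("side",230,180,120,100,216,180),0,0,0,584,0)]))
E
```

```text
clock: 11.32
eef_pos: [487.6, -56.9, 123.3]
ee_rot: [0.0, 0.749, 0.663, 0.0]
ft_force: [0.0, -1.5, -1.7]
width: 0.293
grasp_force: 80.2
clock: 12.2
eef_pos: [495.3, -264.4, 122.3]
ee_rot: [-0.0, 0.749, 0.662, -0.0]
ft_force: [-0.7, 0.1, -2.0]
width: 0.291
grasp_force: 80.3
t 12.2 tcp [ 495.3 -264.4  122.3] yaw_y -7.1 toolz [-0.  0. -1.] q [-0.49  0.36 -0.13  1.08  0.    1.2 ] F [-0.7  0.1 -2. ] w 0.291 80.29250621795654
shift in tool axes [-0.7  0.4 61.3]
scene [243. 228.] 121 tray [-11. -66.]
scene [298. 243.] 133 tray [31. 51.]
side [288. 211.] 76 tray [28. 47.]
side [290. 243.] 44 tray [ -8. -56.]
```

View pics/g.png

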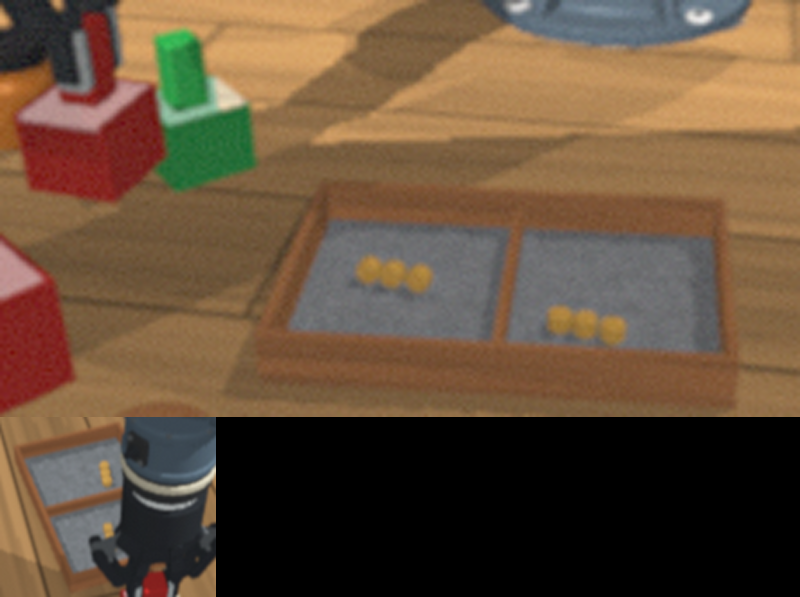

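Three studs in each half: crop (395,273) and (587,325). The tin is empty. Now I lower it.

```bash
python3 -m crank '[{"x":0,"y":0,"z":20,"ax":0,"ay":0,"az":0,"gripper":-1},{"x":0,"y":0,"z":22,"ax":0,"ay":0,"az":0,"gripper":-1},{"x":0,"y":0,"z":12,"ax":0,"ay":0,"az":0,"gripper":-1},{"x":0,"y":0,"z":4,"ax":0,"ay":0,"az":0,"gripper":-1},{"x":0,"y":0,"z":2,"ax":0,"ay":0,"az":0,"gripper":-1},{"x":0,"y":0,"z":0,"ax":0,"ay":0,"az":0,"gripper":-1}]'; python3 st.py
```

```text
clock: 13.05
eef_pos: [495.8, -265.0, 62.8]
ee_rot: [0.0, 0.749, 0.662, 0.0]
ft_force: [0.9, -0.1, -2.2]
width: 0.292
grasp_force: 80.3
t 13.05 tcp [ 495.8 -265.    62.8] yaw_y -7.0 toolz [ 0.001 -0.    -1.   ] q [-0.49  0.41 -0.22  0.94 -0.    1.2 ] F [ 0.9 -0.1 -2.2] w 0.292 80.25583505630493
```

```bash
python3 -m crank '[{"x":0,"y":0,"z":1,"ax":0,"ay":0,"az":0,"gripper":-1},{"x":0,"y":0,"z":0,"ax":0,"ay":0,"az":0,"gripper":-1}]'; python3 st.py;  python3 -m crank '[{"x":0,"y":0,"z":0.5,"ax":0,"ay":0,"az":0,"gripper":-1},{"x":0,"y":0,"z":0,"ax":0,"ay":0,"az":0,"gripper":-1}]'; python3 st.py
```

```text
clock: 13.3
eef_pos: [496.0, -265.1, 62.1]
ee_rot: [0.001, 0.749, 0.662, 0.0]
ft_force: [-0.2, 1.9, 4.7]
width: 0.296
grasp_force: 80.9
t 13.3 tcp [ 496.  -265.1   62.1] yaw_y -7.0 toolz [ 0.001 -0.001 -1.   ] q [-0.49  0.41 -0.22  0.94  0.    1.2 ] F [-0.2  1.9  4.7] w 0.296 80.89823842048645
clock: 13.55
eef_pos: [496.0, -265.2, 62.1]
ee_rot: [0.001, 0.749, 0.662, 0.0]
ft_force: [-2.1, 1.2, 10.2]
width: 0.293
grasp_force: 82.0
t 13.55 tcp [ 496.  -265.2   62.1] yaw_y -7.1 toolz [ 0.001 -0.001 -1.   ] q [-0.49  0.41 -0.22  0.94 -0.    1.2 ] F [-2.1  1.2 10.2] w 0.293 81.97837829589844
```

The force rose to +10 N, so the tin is on the bench. I release it and withdraw.

```bash
python3 -m crank '[{"x":0,"y":0,"z":0,"ax":0,"ay":0,"az":0,"gripper":1},{"x":0,"y":0,"z":0,"ax":0,"ay":0,"az":0,"gripper":1},{"x":0,"y":0,"z":0,"ax":0,"ay":0,"az":0,"gripper":1},{"x":0,"y":0,"z":0,"ax":0,"ay":0,"az":0,"gripper":1},{"x":0,"y":0,"z":0,"ax":0,"ay":0,"az":0,"gripper":1},{"x":0,"y":0,"z":0,"ax":0,"ay":0,"az":0,"gripper":1}]'
python3 -m crank '[{"x":0,"y":0,"z":-15,"ax":0,"ay":0,"az":0,"gripper":1},{"x":0,"y":0,"z":-30,"ax":0,"ay":0,"az":0,"gripper":1},{"x":0,"y":0,"z":-40,"ax":0,"ay":0,"az":0,"gripper":1},{"x":0,"y":0,"z":-40,"ax":0,"ay":0,"az":0,"gripper":1},{"x":0,"y":0,"z":-35,"ax":0,"ay":0,"az":0,"gripper":1},{"x":0,"y":0,"z":0,"ax":0,"ay":0,"az":0,"gripper":1},{"x":0,"y":0,"z":0,"ax":0,"ay":0,"az":0,"gripper":1}]'
python3 st.py; python3 studs.py
```

```text
clock: 14.3
eef_pos: [495.5, -264.9, 60.8]
ee_rot: [0.0, 0.749, 0.662, -0.0]
ft_force: [-0.1, -0.3, -0.2]
width: 0.997
grasp_force: 0.0
clock: 15.18
eef_pos: [495.4, -264.8, 221.0]
ee_rot: [0.0, 0.749, 0.662, -0.0]
ft_force: [0.3, 0.5, 0.3]
width: 1.001
grasp_force: 0.0
t 15.175 tcp [ 495.4 -264.8  221. ] yaw_y -7.0 toolz [ 0. -0. -1.] q [-0.49  0.3   0.05  1.32 -0.    1.2 ] F [0.3 0.5 0.3] w 1.001 0.0
scene [243. 228.] 123 tray [-12. -67.]
scene [298. 243.] 135 tray [31. 51.]
side [289. 216.] 19 tray [25. 31.]
side [291. 251.] 32 tray [-14. -83.]
```

View pics/last_scene.png

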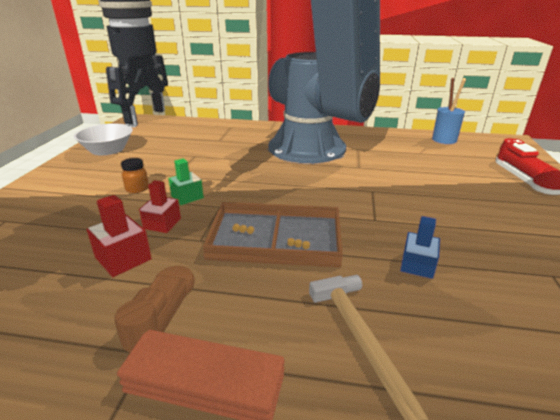

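The shaker stands upright at (160,208). Three studs lie in each half, at (243,228) and (298,243). The blue shaker at (422,250) hasn't moved, and the gripper is clear.

```bash
python3 -c "
from cell import order
print(order.hand_in())"
```

```text
the job is handed in; nothing more can be done
None
```

The job is handed in: three studs lie in each half of the tray, the empty red shaker stands upright on the bench beside the tray and is released, and the blue shaker was not touched; hand-in returned no verdict.

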